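Zero the bench scale with a probe, then lift the loaded caddy off and hold it

TASK

Weigh the loaded parts caddy by difference: with the caddy still standing on the scale, take the hand probe from its stand, press the scale's recessed zero button all the way down with the probe's point, and stand the probe back upright in its stand. Then take the caddy by its handle bar, lift it off the platter with its two parts still in it, and finish while holding it steady and level in the air above the scale, at least 6 cm clear of the platter (do not put it down or let go). Leave everything else on the bench where it is.

Things in the scene. Friction and masses are not known exactly. Their poses are not given: they have to be found in the camera images.
- scale: grey bench scale fixed to the table, about 175 mm deep and 230 mm wide plus an 80 mm deep console along its -x side (towards the robot). Origin on the table under the centre of the platter, z up. Platter: flat steel plate 160 (x) x 200 (y) mm, its top 60 mm above the table, rigid. Console: flat top 45 mm above the table, from x = -165 to -85 mm and y = -115 to 115 mm in this frame, with a dark display and, beside it on the -y side, the recessed zero button
- zero_top (a point): centre of the top of the zero button's round white cap (14 mm across) at the bottom of a 16 mm round hole in the console; the cap's top lies 3 mm below the console's top when released. At x = -125, y = -60, z = 42 mm in the scale's frame. It moves down with the cap
- zero (a joint): zero button, m: 0 released, 0.005 fully down (straight down). Spring return: about 1 N starts it, about 5 N holds it fully down
- stand: plain wooden block 70 x 70 x 70 mm fixed to the table, origin at the centre of its underside, with one round 20 mm hole straight down through its middle, in which the probe stands
- probe: hand probe standing upright in its stand: round wooden handle 26 mm in diameter and 55 mm long on top, a thinner steel shaft below it (8 mm in diameter, 36 mm long), ending in a 24 mm long point 5 mm thick, 115 mm overall, 50 g. Origin at the end of the point, z along the probe up towards the handle; the handle spans z = 60 to 115 mm. At home the handle's flat underside rests on the stand's top, so the origin is 10 mm above the table
- caddy: open plywood parts caddy standing on the platter, 100 (x) x 170 (y) mm, walls 41 mm high, divided across the middle into two compartments, with an upright post (115 mm tall) at the middle of each short end and a straight handle bar between the posts. Origin at the centre of its underside, z up. 0.2 to 0.4 kg empty
- caddy_bar (a point): middle of the caddy's wooden handle bar, 105 mm above the caddy's underside. The bar runs along the caddy's y axis, 16 mm wide (x), 18 mm high, free over 150 mm of length; 28 mm of free height below it down to the motor shaft
- motor: small steel motor standing in one of the caddy's compartments (either one): 37 mm across, 50 mm tall plus a 12 mm shaft, 0.15 to 0.27 kg, so that the caddy is heavier on that side. Origin at the centre of its underside, 6 mm above the caddy's underside
- bobbin: white plastic bobbin standing in the other compartment, 36 mm across, 42 mm tall, 30 g. Origin at the centre of its underside
- jar: bystander, leave alone: closed amber glass jar with a metal cap, 66 mm across, 75 mm tall
- meter: bystander, leave alone: black hand meter lying flat, 150 x 75 x 41 mm
- spool: bystander, leave alone: metal spool standing on end, 64 mm across, 52 mm tall
- driver: bystander, leave alone: screwdriver lying flat
- tape: bystander, leave alone: cardboard ring lying flat, 90 mm across, 24 mm tall
- carton: bystander, leave alone: small cardboard box, 80 x 100 x 60 mm
- wrench: bystander, leave alone: open wrench lying flat
Not all that is in view belongs to the job. Leave any orange look-alike of the caddy alone.

How it is judged:
On the way, in this order (a step that is already met when the one before it is completed fails the run):
1. the zero button is pressed down with the held probe while the caddy stands on the platter (value of joint zero above 0.004 m and contact force between each of probe, caddy and scale above 1 N and contact force between the fingers and probe above 1 N and distance of caddy from where it was at the start of the episode below 0.02 m), for 0.05 s.
2. the probe stands upright in its stand again, let go, the caddy still on the platter (z of probe in the frame of stand below 0.016 m and horizontal distance between probe and stand below 0.02 m and angle between probe's own z axis and vertical below 0.15 rad and contact force between the fingers and probe below 0.1 N and linear speed of probe below 0.02 m/s and contact force between caddy and scale above 1 N), for 0.2 s.
3. the caddy is lifted at least 5 cm clear of the platter by the gripper (z of caddy in the frame of scale above 0.11 m and contact force between caddy and scale below 0.05 N and contact force between the fingers and caddy above 1 N), for 0.2 s.
At the end, for the whole second after the job is handed in: gripper alone holds the caddy 50 mm or more above the platter, within 90 mm of its centre in x and y, tilt under 0.1 rad, still (20 mm/s, 0.15 rad/s), both parts in it; probe let go in its stand (20 mm off-axis, 6 mm from seated, 0.15 rad tilt at most); button released (all of step 3 and angle between caddy's own z axis and vertical below 0.1 rad and linear speed of caddy below 0.02 m/s and angular speed of caddy below 0.15 rad/s and x of caddy in the frame of scale between -0.09 and 0.09 m and y of caddy in the frame of scale between -0.09 and 0.09 m and x of motor in the frame of caddy between -0.05 and 0.05 m and y of motor in the frame of caddy between -0.085 and 0.085 m and z of motor in the frame of caddy between -0.01 and 0.03 m and x of bobbin in the frame of caddy between -0.05 and 0.05 m and y of bobbin in the frame of caddy between -0.085 and 0.085 m and z of bobbin in the frame of caddy between -0.01 and 0.03 m and z of probe in the frame of stand below 0.016 m and horizontal distance between probe and stand below 0.02 m and angle between probe's own z axis and vertical below 0.15 rad and contact force between the fingers and probe below 0.1 N and value of joint zero below 0.001 m); the arm keeps its last pose, push and grip.
It fails at once if a bystander is moved by more than 25 mm (distance of any of jar, meter, spool, driver, tape, carton, wrench from where it was at the start of the episode above 0.025 m).
It fails at once if the caddy is tipped by more than 0.4 rad (angle between caddy's own z axis and vertical above 0.4 rad).
It also fails if it takes over 67 s, if anything falls off the work surface, if the arm or the gripper's body presses on something with over 40 N, if the wrist force passes 120 N, or if a joint passes its speed limit or range.

ROBOT

A 6-joint arm with a two-finger parallel gripper is mounted at the origin on the work surface. World frame = base frame: x ahead of the robot, y to its left, z up, the work surface at z = 0. Lengths are in m, angles in rad, forces in N, time in s.
With the tool pointing down it reaches from about 0.275 to 0.85 m from the base axis. Payload 5.2 kg.
Tool frame: the origin (TCP) lies midway between the tips of the shut fingers; the grasp point (between the pads) lies 19 mm behind it (arm.grip_point_offset is the distance from the TCP to the grasp point, in m); z points along the fingers, y is the direction in which the jaws open and shut (so a half turn about z gives the same grasp; the last joint's range is limited). The gripper opens to 85 mm and grips with 20 to 120 N. Pads are 22 mm wide; open, the fingers measure 114 mm over their backs; the gripper's body (76 mm by 85 mm) begins 54 mm behind the grasp point. The pads swing forward as they close: fully open they stand 13 mm farther back than shut.
Start: joints at [0.983, 0.259, 1.535, -0, 1.348, -0.203], TCP at [0.206, 0.51, 0.231] pointing down, gripper open.
Joint ranges: [-3.14, 3.14], [-0.91, 2.08], [0.19, 2.58], [-1.22, 4.36], [0.22, 2.71], [-3.12, 3.12]. Speed limits (rad/s): [2.57, 2.57, 3.14, 3.14, 3.14, 3.14].

INTERFACE

Orientations are given as a rotation vector (axis times angle).
In Python, from bench import arm gives the robot as it stands.
- The arm moves only by the tool drive_tool, never from a script. Its argument "steps" is one flat list of numbers, 5 for each row, row after row: the shift along the tool's x, y, z in cm, then the turn about the tool's z in degrees, then the finger opening in cm, from 0 to 8.54. In form: [x, y, z, roll, fingers, x, y, z, roll, fingers, ...]. A call has 1 to 5 rows; each row is the pose to reach, as a shift and turn from the pose commanded when the call began, along the tool's axes at that moment; what a row does not reach only later rows make up. A row lasts 1/12 s, in which the tool goes at most 41.7 mm and 7.16 degrees, less where a joint would pass 70% of its speed; a pose out of reach is approached as far as the arm can. A call with a gripper value outside its range is refused whole. The fingers move at their own pace and stop on an object; the grip force is fixed at half the most. Time passes only in rows, so rows that repeat a pose let the fingers close. It gives the time, the measured TCP pose, the force and the opening at its end, in the units of the state.
- arm.get_obs(): the state, without advancing time (a new reading comes with each control period).
- arm.capture(name): name is "scene" or "top" or "wrist"; returns a dict with "img" (420x560x3 uint8, red, green, blue), "fov_y" (degrees; the focal length in pixels is half the picture's height over the tangent of half this angle, whatever the lens; pixels are square), "cx", "cy" (the principal point, pixels), "extrinsics" (4x4, takes a point from world to camera coordinates). Camera axes: x right, y down, z forward; pixel columns grow to the right and rows downward; lengths in m; the calibration is good to about 2 mm. A picture is of the moment at which its call begins. There is no depth.
- arm.close_job(): hands the job in, once; it reports no verdict.
Trained networks look in a picture, given as the dict that the camera call returned (one of the last four; its "shot" number tells which), for a name from the list of things; names that differ only in an ending like _2 or _b are one class to them, and where a whole thing is asked for, a point or a joint stands for the part that bears it (a point fixed in the world has none). Each returns a list of dicts, best first, with "conf" (0 to 1); they miss things now and then, are a little off and sometimes report something else, mostly with a low value. They report only what shows in the picture. A call takes as long as a camera call. They do not tell look-alikes from the thing itself.
- arm.spot_in(picture, target): "xyz" ([x, y, z] in m, in world coordinates, good to about 4 mm: the middle of the surface that is visible of it).
The state is a dict: "time_s": time; "joints": joint angles; "qd": joint speeds; "tau": joint torques, N m; "tcp_pos": TCP position; "tool_rot": TCP orientation; "contact_force": force on the tool from outside, world axes, zero at the start; "ft_torque": the same for the moment, N m; "gripper_width": finger opening in m.
Only numpy, scipy, OpenCV 4.12 (cv2) and the standard library are available. Lean on these libraries where they do the work, as an engineer would, in place of code of your own. Each camera call takes 0.05 s, during which the arm holds its last target.

## Working session

There is one attempt and no reset: what is moved stays moved. The work goes in short steps, Python scripts to look and compute and a tool call to move; the robot and the scene stay as the last step left them, time stands still between calls to the robot, and variables do not carry over. Pictures are saved under pics/ and viewed, and the job is handed in when it is done.

Besides the shell and the picture viewer there is one more tool, called after ">>>" as name(argument=value, ...), one argument or row to a line, values as JSON. drive_tool: Moves the arm, as the interface text tells. Its arguments: {"type":"object","properties":{"steps":{"type":"array","items":{"type":"number"}}},"required":["steps"]}

```bash
ls; mkdir -p pics; cat > h.py <<'E'
import numpy as np, cv2
from bench import arm
def shot(n,f):
    p=arm.capture(n); cv2.imwrite('pics/'+f,cv2.cvtColor(p['img'],cv2.COLOR_RGB2BGR)); return p
def K(p):
    f=210/np.tan(np.radians(p['fov_y'])/2); return f
def proj(p,X):
    E=np.array(p['extrinsics']); c=E[:3,:3]@np.array(X)+E[:3,3]; f=K(p)
    return np.array([f*c[0]/c[2]+p['cx'], f*c[1]/c[2]+p['cy']])
def ray(p,u,v,z):
    E=np.array(p['extrinsics']); R=E[:3,:3]; o=-R.T@E[:3,3]
    d=R.T@np.array([(u-p['cx'])/K(p),(v-p['cy'])/K(p),1]); return o+d*(z-o[2])/d[2]
E
python3 - <<'E'
from h import *
print(arm.get_obs())
a=shot('scene','s1.png'); b=shot('top','t1.png')
for p in (a,b):
    E=np.array(p['extrinsics']); print('cam',-E[:3,:3].T@E[:3,3],p['fov_y'],p['cx'],p['cy'])
    for n in ['scale','zero_top','stand','probe','caddy','caddy_bar','motor','bobbin']:
        for d in arm.spot_in(p,n)[:3]:
            print(n,np.round(d['xyz'],3),round(d['conf'],2),np.round(proj(p,d['xyz'])))
E
```

```text
pics
{'time_s': 0.0, 'joints': array([ 9.83230378e-01,  2.59360911e-01,  1.53612586e+00,  3.47012282e-06,
        1.34796672e+00, -2.02761307e-01]), 'qd': array([ 6.66297356e-04, -6.12949484e-05,  8.13787390e-04,  1.24161091e-03,
        1.11635122e-03, -1.86552498e-03]), 'tau': array([-1.16593375e-03, -4.46024787e+01, -2.90557158e+01, -4.79136979e-04,
        1.14629572e-02,  1.87720491e-05]), 'tcp_pos': array([0.20611179, 0.50934102, 0.23044787]), 'tool_rot': array([-6.00590685e-01, -3.08291549e+00,  2.69507451e-03]), 'contact_force': array([ 0.44138256, -0.13770424,  0.42910062]), 'ft_torque': array([ 0.01572367,  0.03094023, -0.01203358]), 'gripper_width': 0.08497028712419903}
cam [1.19716386 0.19923979 1.04136937] 50.849407625179076 281.0634863089559 204.32451281862348
scale [0.642 0.017 0.045] 0.96 [289. 271.]
stand [ 0.519 -0.337  0.055] 0.57 [186. 201.]
stand [ 0.598 -0.045  0.109] 0.21 [272. 237.]
probe [ 0.666 -0.385  0.036] 0.69 [148. 240.]
probe [ 0.502 -0.344  0.111] 0.49 [183. 183.]
caddy [0.596 0.004 0.094] 0.69 [290. 245.]
caddy [0.237 0.38  0.037] 0.66 [448. 192.]
ca
[... 229 characters left out ...]
 237.]
bobbin [0.602 0.054 0.107] 0.56 [308. 249.]
cam [ 0.4289948  -0.02559999  1.51210862] 49.77285014667784 283.88169878323225 210.29756697131228
scale [ 0.52  -0.007  0.043] 0.97 [275. 214.]
stand [ 0.493 -0.35   0.071] 0.65 [382. 223.]
stand [0.439 0.325 0.074] 0.22 [170. 238.]
probe [ 0.52  -0.008  0.041] 0.32 [275. 214.]
caddy [ 0.344 -0.465  0.024] 0.93 [414. 269.]
caddy [ 0.827 -0.066  0.023] 0.82 [294. 123.]
caddy [0.217 0.376 0.026] 0.8 [155. 307.]
caddy_bar [0.22  0.377 0.025] 0.87 [155. 306.]
caddy_bar [ 0.344 -0.472  0.03 ] 0.84 [417. 270.]
caddy_bar [ 0.831 -0.068  0.025] 0.63 [294. 122.]
motor [ 0.574 -0.047  0.115] 0.54 [288. 196.]
bobbin [0.589 0.046 0.108] 0.46 [258. 191.]
```

View pics/s1.png

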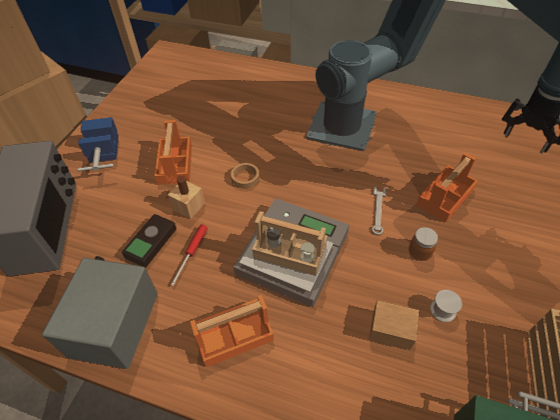

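View pics/t1.png

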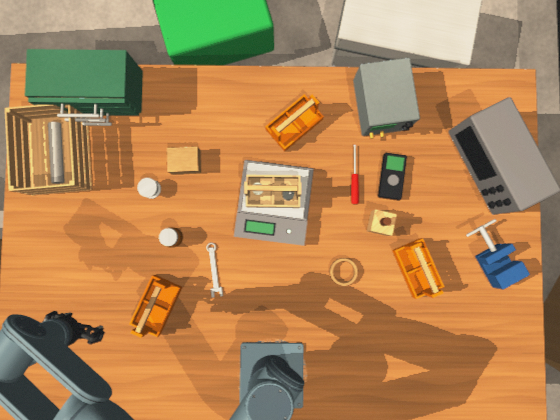

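The plywood caddy stands on the scale at scene (290,245) and top (274,190). The orange look-alikes are at top (294,122), (418,269) and (155,306), so they're not the ones to use. The stand and probe are at scene (186,198) and top (382,222). I'll enlarge crops to confirm and measure.

```bash
python3 - <<'E'
import cv2, numpy as np
t=cv2.imread('pics/t1.png'); s=cv2.imread('pics/s1.png')
a=cv2.resize(t[150:255,225:325],(500,525),interpolation=cv2.INTER_CUBIC)
b=cv2.resize(t[195:250,355:410],(275*1,275),interpolation=cv2.INTER_CUBIC)
c=cv2.resize(s[170:225,160:215],(275,275),interpolation=cv2.INTER_CUBIC)
o=np.zeros((560,790,3),np.uint8); o[:525,:500]=a; o[:275,505:780]=b; o[280:555,505:780]=c
cv2.imwrite('pics/c1.png',o)
cv2.imwrite('pics/c2.png',cv2.resize(s[195:305,230:355],(750,600)[:1]+(660,),interpolation=cv2.INTER_CUBIC)[:600])
E
```

```text
(no output)
```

View pics/c1.png

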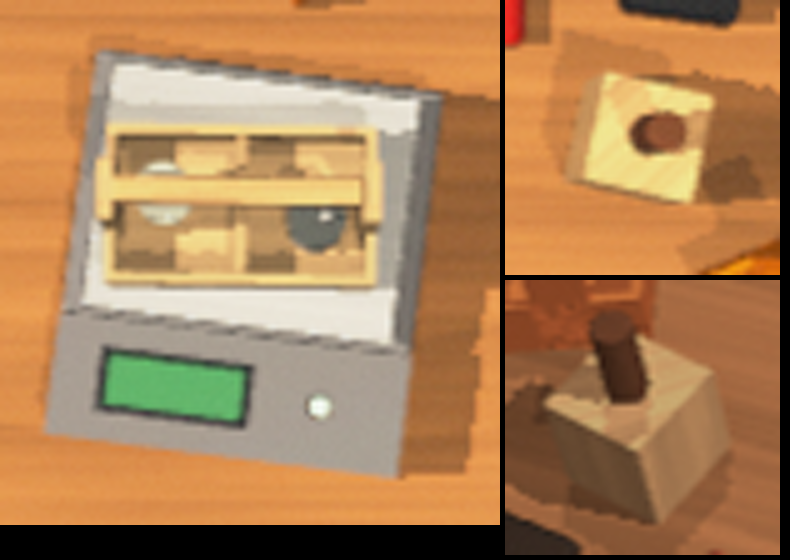

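View pics/c2.png

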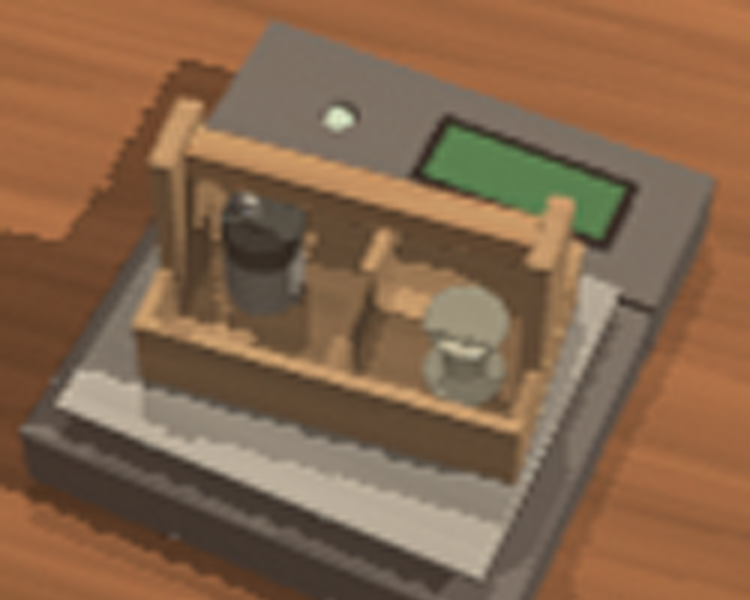

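```bash
python3 - <<'E'
from h import *
b=shot('top','t2.png'); a=shot('scene','s2.png')
def T(u,v,z,o=(225,150)): return ray(b,u/5+o[0],v/5+o[1],z)
zb=T(319,406,.042); print('button',zb)
L=T(46,432,.045);R=T(399,477,.045); print('console',L,R,np.linalg.norm(L-R)); d=L-R
print('scale yaw',np.degrees(np.arctan2(-d[0],d[1])))
print('scene button',ray(a,230+338/6,195+118/6,.042))
B1=T(108,190,.174);B2=T(366,192,.174);print('bar',B1,B2,np.linalg.norm(B1-B2),'mid',(B1+B2)/2,np.degrees(np.arctan2(-(B1-B2)[0],(B1-B2)[1])))
c1=(200,133);c2=(557,232)
C1=ray(a,230+c1[0]/6,195+c1[1]/6,.174);C2=ray(a,230+c2[0]/6,195+c2[1]/6,.174);print('bar scene top edge',C1,C2)
o=(355,195)
cs=np.array([T(u-505,v,.07,o) for u,v in [(605,72),(714,95),(693,203),(582,180)]]);print(cs,cs.mean(0),np.linalg.norm(np.diff(cs,axis=0),axis=1))
print('handle top',T(658-505,132,.125,o))
print('scene handle top',ray(a,160+(613-505)/5,170+(327-280)/5,.125))
E
python3 - <<'E'
import cv2
for n,o in (('t2','c3'),('s2','c4')):pass
E
```

```text
button [ 0.46512223 -0.05307068  0.042     ]
console [0.4465541  0.12337693 0.045     ] [ 0.41967988 -0.1051361   0.045     ] 0.23008786410447152
scale yaw -6.707446534799286
scene button [ 0.46853703 -0.04841803  0.042     ]
bar [0.58894985 0.07592209 0.174     ] [ 0.58934523 -0.07746503  0.174     ] 0.15338762278451623 mid [ 0.58914754 -0.00077147  0.174     ] 0.1476905499888106
bar scene top edge [ 0.58958629 -0.0673253   0.174     ] [0.59248024 0.08526384 0.174     ]
[[ 0.53677396 -0.32774998  0.07      ]
 [ 0.5227197  -0.39751462  0.07      ]
 [ 0.45360019 -0.38353531  0.07      ]
 [ 0.46757113 -0.3127288   0.07      ]] [ 0.49516624 -0.35538218  0.07      ] [0.07116619 0.07051899 0.07217167]
handle top [ 0.49602291 -0.34866644  0.125     ]
scene handle top [ 0.50049766 -0.34692658  0.125     ]
```

```bash
cat >> h.py <<'E'
from scipy.spatial.transform import Rotation as Ro
def rel(p,yaw=None):
    """p = TCP target world; yaw = direction (deg) of tool x in world; prints shift cm, roll deg in tool axes"""
    s=arm.get_obs(); R=Ro.from_rotvec(s['tool_rot']).as_matrix()
    d=R.T@(np.array(p)-s['tcp_pos'])*100
    y0=np.degrees(np.arctan2(R[1,0],R[0,0]))
    roll=None if yaw is None else -((yaw-y0+180)%360-180)
    print('shift cm',np.round(d,2),'roll',roll,'yaw0',round(y0,2),'tilt',np.round(R[:,2],4))
E
python3 - <<'E'
from h import *
s=arm.get_obs(); print(np.round(Ro.from_rotvec(s['tool_rot']).as_matrix(),3))
rel([.44,-.33,.28],-90)
rel([.44,-.33,.28],90)
p=arm.capture('wrist');E=np.array(p['extrinsics']);R=Ro.from_rotvec(s['tool_rot']).as_matrix()
print('cam in tool',R.T@(-E[:3,:3].T@E[:3,3]-s['tcp_pos']),'\n',np.round(R.T@E[:3,:3].T,3),p['fov_y'])
E
```

```text
[[-0.927  0.375  0.   ]
 [ 0.375  0.927  0.   ]
 [ 0.     0.    -1.   ]]
shift cm [-53.17 -69.07  -4.87] roll -112.04610249111914 yaw0 157.95 tilt [ 0.  0. -1.]
shift cm [-53.17 -69.07  -4.87] roll 67.95389750888086 yaw0 157.95 tilt [ 0.  0. -1.]
cam in tool [ 0.06595893  0.00104356 -0.14237847] 
 [[-0.001 -0.966 -0.26 ]
 [ 1.    -0.001  0.001]
 [-0.001 -0.26   0.966]] 65.91526222778901
```

>>> drive_tool(
  steps=[-53, -69, -5, 68, 8.5, -53, -69, -5, 68, 8.5, -53, -69, -5, 68, 8.5, -53, -69, -5, 68, 8.5, -53, -69, -5, 68, 8.5],
)

```text
time_s: 1.47
tcp_pos: [0.2618, 0.3077, 0.2433]
tool_rot: [1.526, 2.746, 0.0]
contact_force: [1.3, -0.1, 0.1]
gripper_width: 0.085
```

```bash
python3 -c "
from h import *
rel([.46,-.33,.26],90)"
```

```text
shift cm [-64.63 -16.83  -1.66] roll 31.857251016670375 yaw0 121.86 tilt [ 4.e-04  0.e+00 -1.e+00]
```

>>> drive_tool(
  steps=[-64.6, -16.8, -1.7, 32, 8.5, -64.6, -16.8, -1.7, 32, 8.5, -64.6, -16.8, -1.7, 32, 8.5, -64.6, -16.8, -1.7, 32, 8.5, -64.6, -16.8, -1.7, 32, 8.5],
)

```text
time_s: 1.88
tcp_pos: [0.3248, 0.109, 0.249]
tool_rot: [2.224, 2.217, 0.002]
contact_force: [0.1, 0.7, -0.7]
gripper_width: 0.0849
```

```bash
python3 -c "
from h import *
rel([.46,-.33,.26],90)"
```

```text
shift cm [-43.85  13.67  -1.08] roll -0.19482035197646042 yaw0 89.81 tilt [ 1.5e-03  1.0e-04 -1.0e+00]
```

>>> drive_tool(
  steps=[-43.9, 13.7, -1.1, 0, 8.5, -43.9, 13.7, -1.1, 0, 8.5, -43.9, 13.7, -1.1, 0, 8.5, -43.9, 13.7, -1.1, 0, 8.5, -43.9, 13.7, -1.1, 0, 8.5],
)

```text
time_s: 2.3
tcp_pos: [0.3874, -0.0902, 0.254]
tool_rot: [2.219, 2.223, 0.001]
contact_force: [1.7, 1.2, 0.2]
gripper_width: 0.0847
```

```bash
python3 -c "
from h import *
rel([.46,-.33,.26],90)"
```

```text
shift cm [-24.     7.22  -0.59] roll 0.0949352708523179 yaw0 90.09 tilt [ 1.1e-03 -4.0e-04 -1.0e+00]
```

Pausing here for a wrist picture, since the button should be in view.

```bash
python3 - <<'E'
from h import *
p=shot('wrist','w0.png')
for q in ([.465,-.053,.042],[.495,-.352,.07]): print(proj(p,q))
E
```

```text
[355.70510482 152.03483858]
[370.84261938 398.82663826]
```

View pics/w0.png

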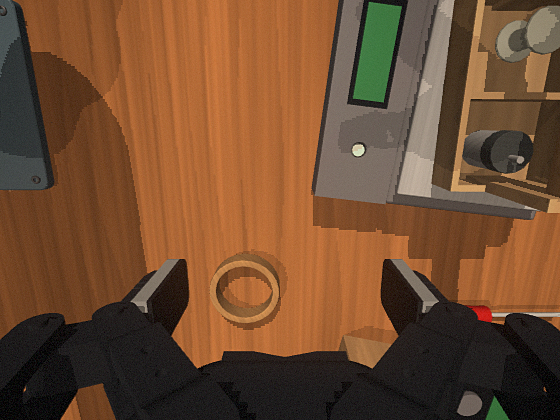

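>>> drive_tool(
  steps=[-24, 6.5, 0, 0, 8.5, -24, 6.5, 0, 0, 8.5, -24, 6.5, 0, 0, 8.5, -24, 6.5, 0, 0, 8.5, -24, 6.5, 0, 0, 8.5],
)

```text
time_s: 2.77
tcp_pos: [0.4425, -0.2906, 0.2536]
tool_rot: [2.219, 2.224, 0.0]
contact_force: [1.5, -0.5, -0.3]
gripper_width: 0.085
```

```bash
python3 - <<'E'
from h import *
p=shot('wrist','w1.png')
print(proj(p,[.495,-.352,.07]),proj(p,[.497,-.349,.125]),arm.get_obs()['tcp_pos'])
E
```

```text
[332.85672493 247.18724711] [344.00282785 266.39420792] [ 0.44426723 -0.29838704  0.25274755]
```

View pics/w1.png

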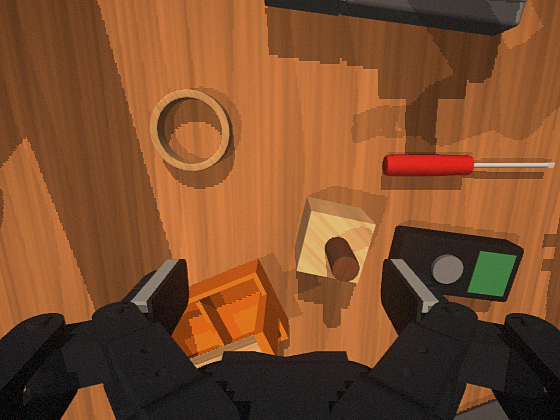

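```bash
python3 - <<'E'
import cv2
t=cv2.imread('pics/w1.png');cv2.imwrite('pics/c5.png',cv2.resize(t[190:290,285:385],(600,600),interpolation=cv2.INTER_CUBIC))
E
```

```text
(no output)
```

View pics/c5.png

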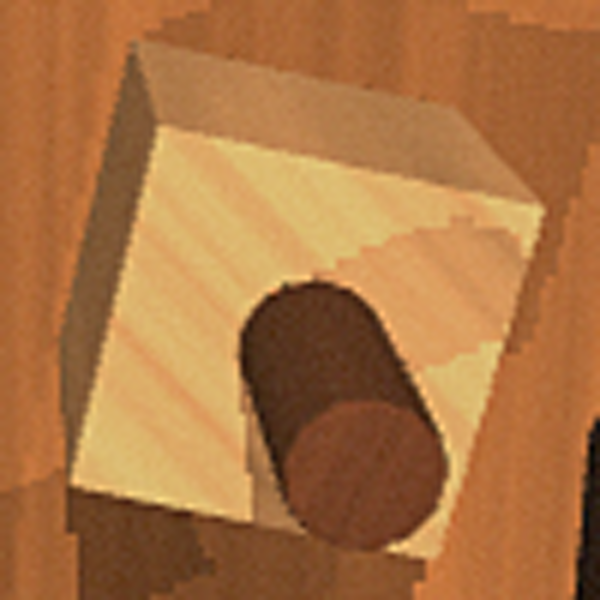

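```bash
python3 - <<'E'
from h import *
p=arm.capture('wrist')
r=lambda u,v,z: ray(p,285+u/6,190+v/6,z)
cs=np.array([r(*c,.07) for c in [(157,126),(543,207),(438,558),(70,485)]]);print(cs,cs.mean(0),np.linalg.norm(np.diff(cs,axis=0),axis=1))
t=r(367,475,.125);print('handle',t)
c=(cs.mean(0)+t)/2; print(arm.get_obs()['tcp_pos'])
rel([c[0],c[1],.14],90); rel([c[0],c[1],.085],90)
E
```

```text
[[ 0.47257996 -0.32038463  0.07      ]
 [ 0.54060518 -0.33528597  0.07      ]
 [ 0.52613113 -0.40325374  0.07      ]
 [ 0.45805169 -0.38833843  0.07      ]] [ 0.49934199 -0.36181569  0.07      ] [0.06963821 0.06949185 0.06969416]
handle [ 0.50069418 -0.36014184  0.125     ]
[ 0.44321445 -0.29437939  0.25246696]
shift cm [-6.63  5.69 11.26] roll -0.10409308554423546 yaw0 89.9 tilt [-1.0e-04 -1.9e-03 -1.0e+00]
shift cm [-6.62  5.69 16.76] roll -0.10409308554423546 yaw0 89.9 tilt [-1.0e-04 -1.9e-03 -1.0e+00]
```

```bash
python3 - <<'E'
from h import *
import pickle
print(arm.get_obs()['tcp_pos'])
p=shot('wrist','w2.png'); pickle.dump(p,open('w2.pkl','wb'))
print(arm.get_obs()['tcp_pos'])
t=p['img'][:,:,::-1]
cv2.imwrite('pics/c6.png',cv2.resize(t[190:290,285:385],(600,600),interpolation=cv2.INTER_CUBIC))
E
```

```text
[ 0.44321445 -0.29437939  0.25246696]
[ 0.44248489 -0.29122739  0.252513  ]
```

View pics/c6.png

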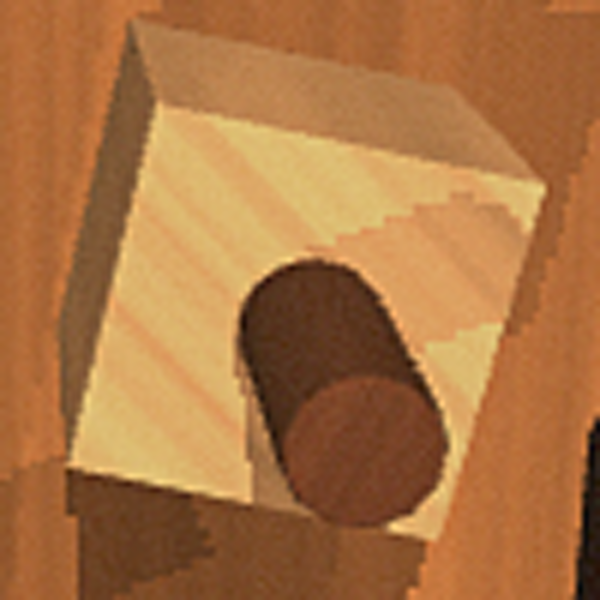

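```bash
python3 - <<'E'
from h import *
import pickle
p=pickle.load(open('w2.pkl','rb'))
r=lambda u,v,z: ray(p,285+u/6,190+v/6,z)
cs=np.array([r(*c,.07) for c in [(157,102),(545,184),(438,542),(70,464)]]);print(cs.mean(0),np.linalg.norm(np.diff(cs,axis=0),axis=1))
t=r(366,450,.125);print('handle',t)
c=(cs.mean(0)+t)/2; print(c,arm.get_obs()['tcp_pos'])
rel([c[0],c[1],.14],90)
E
```

```text
[ 0.49781622 -0.35300983  0.07      ] [0.06965321 0.0702701  0.06956594]
handle [ 0.498947   -0.35138201  0.125     ]
[ 0.49838161 -0.35219592  0.0975    ] [ 0.44248489 -0.29122739  0.252513  ]
shift cm [-6.1   5.61 11.24] roll -0.04814062066651559 yaw0 89.95 tilt [-1.e-03  7.e-04 -1.e+00]
```

>>> drive_tool(
  steps=[-4, 3.7, 3, 0, 8.5, -6.1, 5.6, 7, 0, 8.5, -6.1, 5.6, 10.5, 0, 8.5, -6.1, 5.6, 10.5, 0, 8.5, -6.1, 5.6, 10.5, 0, 8.5],
)

```text
time_s: 3.33
tcp_pos: [0.4969, -0.3468, 0.1436]
tool_rot: [-2.211, -2.218, -0.0]
contact_force: [-0.3, -0.6, -0.6]
gripper_width: 0.0849
```

```bash
python3 - <<'E'
from h import *
import pickle
rel([.4984,-.352,.082],90)
p=shot('wrist','w3.png'); pickle.dump(p,open('w3.pkl','wb'))
print(proj(p,[.4984,-.352,.125]))
rel([.4984,-.352,.082],90)
E
```

```text
shift cm [-0.56  0.19  6.15] roll 0.1721119527060182 yaw0 90.17 tilt [-0.0064  0.0069 -1.    ]
[287.13823259 262.49738238]
shift cm [-0.49  0.11  6.45] roll 0.18705544178783384 yaw0 90.19 tilt [-0.0038  0.0042 -1.    ]
```

View pics/w3.png

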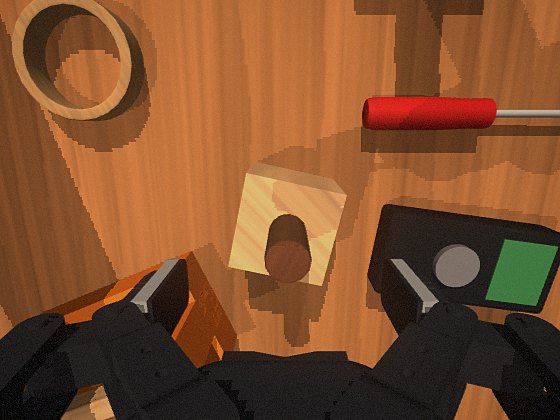

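>>> drive_tool(
  steps=[-0.2, 0.1, 2.5, 0, 8.5, -0.2, 0.1, 5, 0, 8.5, -0.2, 0.1, 6.2, 0, 8.5, -0.2, 0.1, 6.2, 0, 8.5, -0.2, 0.1, 6.2, 0, 8.5],
)

```text
time_s: 3.8
tcp_pos: [0.4998, -0.3513, 0.088]
tool_rot: [2.217, 2.224, 0.0]
contact_force: [-0.9, 0.1, 0.8]
gripper_width: 0.0848
```

```bash
python3 - <<'E'
from h import *
rel([.4984,-.352,.08],90)
p=shot('wrist','w4.png')
rel([.4984,-.352,.08],90)
print(arm.get_obs()['contact_force'])
E
```

```text
shift cm [-0.07 -0.14  0.8 ] roll 0.1733775814055889 yaw0 90.17 tilt [ 6.e-04 -6.e-04 -1.e+00]
shift cm [-0.   -0.19  0.87] roll 0.16745423574980123 yaw0 90.17 tilt [ 0.0019 -0.0019 -1.    ]
[ 0.11958222 -0.85732286 -0.41212727]
```

View pics/w4.png

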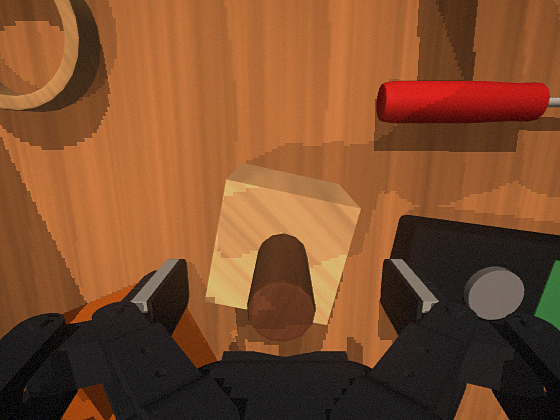

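>>> drive_tool(
  steps=[0, -0.2, 0.8, 0, 8.5, 0, -0.2, 0.8, 0, 8.5, 0, -0.2, 0.8, 0, 1, 0, -0.2, 0.8, 0, 1, 0, -0.2, 0.8, 0, 1],
)

```text
time_s: 4.27
tcp_pos: [0.4976, -0.3519, 0.079]
tool_rot: [2.218, 2.224, -0.0]
contact_force: [0.0, 0.2, -0.6]
gripper_width: 0.0515
```

>>> drive_tool(
  steps=[0, 0, 0, 0, 1, 0, 0, 0, 0, 1, 0, 0, 0, 0, 1, 0, 0, 0, 0, 1, 0, 0, 0, 0, 1],
)

```text
time_s: 4.68
tcp_pos: [0.4976, -0.3519, 0.0789]
tool_rot: [2.218, 2.224, -0.0]
contact_force: [-0.4, -0.2, 2.7]
gripper_width: 0.0246
```

>>> drive_tool(
  steps=[0, 0, -2.5, 0, 1, 0, 0, -5, 0, 1, 0, 0, -8.5, 0, 1, 0, 0, -10, 0, 1, 0, 0, -10, 0, 1],
)

```text
time_s: 5.1
tcp_pos: [0.4993, -0.3534, 0.1832]
tool_rot: [2.213, 2.219, -0.0]
contact_force: [0.3, -0.7, 0.5]
gripper_width: 0.0248
```

```bash
python3 - <<'E'
from h import *
p=shot('wrist','w5.png')
rel([.465,-.053,.18],90)
E
```

```text
shift cm [29.96 -3.26 -0.04] roll 0.1457353480370216 yaw0 90.15 tilt [ 0.003 -0.003 -1.   ]
```

View pics/w5.png

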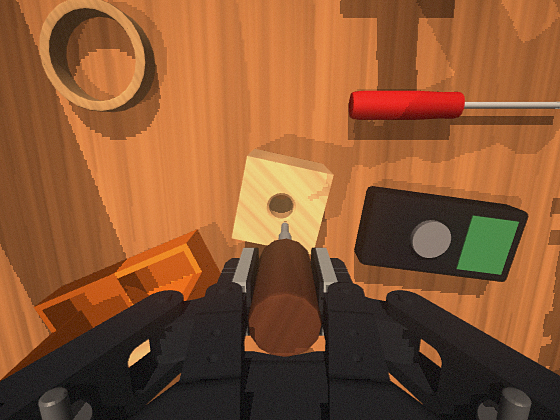

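```bash
python3 - <<'E'
from h import *
import pickle
o=arm.get_obs();print(o['tcp_pos'])
p=shot('wrist','w6.png'); pickle.dump((p,o['tcp_pos'],o['tool_rot']),open('w6.pkl','wb'))
print(arm.get_obs()['tcp_pos'])
cv2.imwrite('pics/c7.png',cv2.resize(p['img'][140:260,225:345,::-1],(600,600),interpolation=cv2.INTER_CUBIC))
t=o['tcp_pos'].copy();R=Ro.from_rotvec(o['tool_rot']).as_matrix()
print('pred tip',proj(p,t+R@[0,0,.069]),'hole pred',proj(p,[.498,-.3525,.07]))
E
```

```text
[ 0.49834585 -0.35247973  0.18056679]
[ 0.49748569 -0.35161142  0.17861151]
pred tip [284.10914176 224.75432707] hole pred [283.27234175 208.87562049]
```

View pics/c7.png

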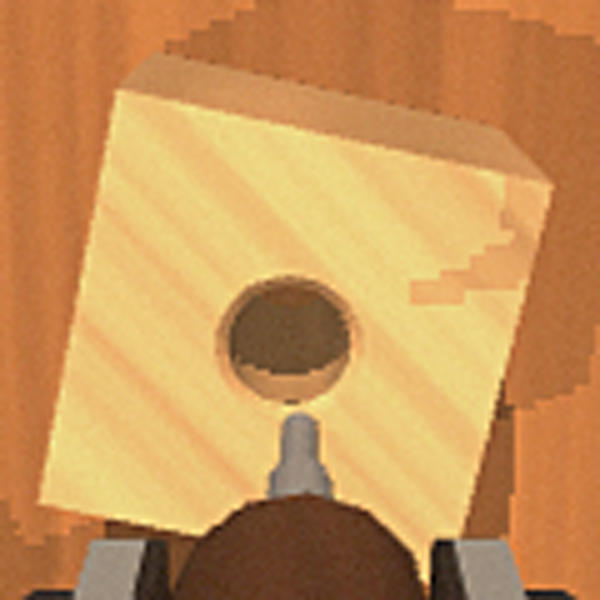

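>>> drive_tool(
  steps=[30, -3.2, 0, 0, 1, 30, -3.2, 0, 0, 1, 30, -3.2, 0, 0, 1, 30, -3.2, 0, 0, 1, 30, -3.2, 0, 0, 1],
)

```text
time_s: 5.62
tcp_pos: [0.473, -0.1422, 0.1763]
tool_rot: [-2.217, -2.22, 0.001]
contact_force: [0.6, -0.2, 0.8]
gripper_width: 0.025
```

```bash
python3 - <<'E'
from h import *
rel([.465,-.053,.18],90)
E
```

```text
shift cm [ 8.92 -0.78 -0.35] roll 0.09411169227658434 yaw0 90.09 tilt [-0.0036  0.0023 -1.    ]
```

>>> drive_tool(
  steps=[4, -0.4, 0, 0, 1, 8, -0.7, 0, 0, 1, 9, -0.8, -0.2, 0, 1, 9, -0.8, -0.2, 0, 1, 9, -0.8, -0.2, 0, 1],
)

```text
time_s: 6.03
tcp_pos: [0.4661, -0.0542, 0.1795]
tool_rot: [-2.215, -2.226, 0.002]
contact_force: [-0.1, -0.1, -0.7]
gripper_width: 0.0243
```

```bash
python3 - <<'E'
from h import *
import pickle
for i in range(3): arm.capture('wrist')
o=arm.get_obs();print(o['tcp_pos'])
p=shot('wrist','w7.png'); pickle.dump((p,o['tcp_pos'],o['tool_rot']),open('w7.pkl','wb'))
print(arm.get_obs()['tcp_pos'])
t=o['tcp_pos'];R=Ro.from_rotvec(o['tool_rot']).as_matrix()
print('pred tip',proj(p,t+R@[0,0,.069]),'button pred',proj(p,[.465,-.053,.042]))
E
```

```text
[ 0.46668593 -0.05586692  0.17991264]
[ 0.46672055 -0.0559516   0.18002189]
pred tip [284.10144039 224.77653272] button pred [282.36257938 198.2662175 ]
```

View pics/w7.png

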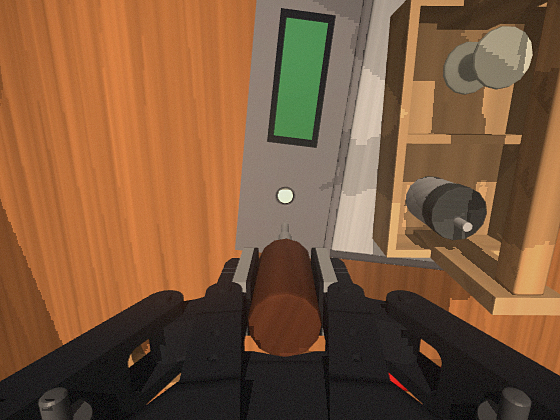

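```bash
python3 - <<'E'
from h import *
import pickle
p,t,rv=pickle.load(open('w7.pkl','rb'))
g=p['img'].astype(int); sub=g[180:212,270:300]; m=(sub.min(2)>190)
ys,xs=np.nonzero(m); print('cap',xs.mean()+270,ys.mean()+180,m.sum(),xs.min()+270,xs.max()+270,ys.min()+180,ys.max()+180)
b=ray(p,xs.mean()+270,ys.mean()+180,.042);print(b)
cv2.imwrite('pics/c8.png',cv2.resize(p['img'][170:250,245:325,::-1],(560,560),interpolation=cv2.INTER_CUBIC))
rel([b[0],b[1],.135],90)
E
```

```text
cap 284.88461538461536 195.6346153846154 156 278 292 190 202
[ 0.46723562 -0.05061234  0.042     ]
shift cm [0.53 0.06 4.5 ] roll 0.03667591920691393 yaw0 90.04 tilt [-8.e-04 -0.e+00 -1.e+00]
```

View pics/c8.png

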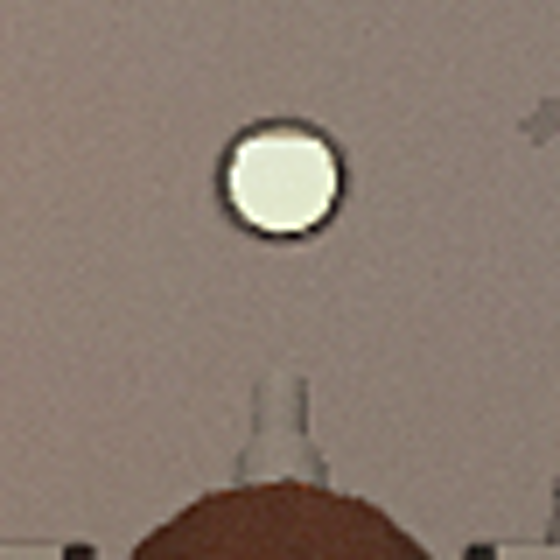

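>>> drive_tool(
  steps=[0.5, 0, 2, 0, 1, 0.5, 0, 4.5, 0, 1, 0.5, 0, 5.7, 0, 1, 0.5, 0, 5.7, 0, 1, 0.5, 0, 5.7, 0, 1],
)

```text
time_s: 6.65
tcp_pos: [0.4663, -0.0504, 0.123]
tool_rot: [-2.219, -2.221, 0.001]
contact_force: [0.4, -1.1, -0.6]
gripper_width: 0.0245
```

```bash
python3 - <<'E'
from h import *
import pickle
for i in range(2): arm.capture('wrist')
o=arm.get_obs();print(o['tcp_pos'],o['contact_force'])
p=shot('wrist','w8.png')
t=o['tcp_pos'];R=Ro.from_rotvec(o['tool_rot']).as_matrix()
print('pred tip',proj(p,t+R@[0,0,.069]),'button pred',proj(p,[.4672,-.0506,.042]))
cv2.imwrite('pics/c9.png',cv2.resize(p['img'][190:270,245:325,::-1],(560,560),interpolation=cv2.INTER_CUBIC))
rel([.4672,-.0506,.105])
E
```

```text
[ 0.46742526 -0.05051596  0.12438191] [1.35369303 0.19745943 0.30983184]
pred tip [284.09800003 224.7843797 ] button pred [283.6328183  219.26066447]
shift cm [-0.02 -0.04  1.96] roll None yaw0 90.1 tilt [ 1.9e-03 -7.0e-04 -1.0e+00]
```

View pics/c9.png

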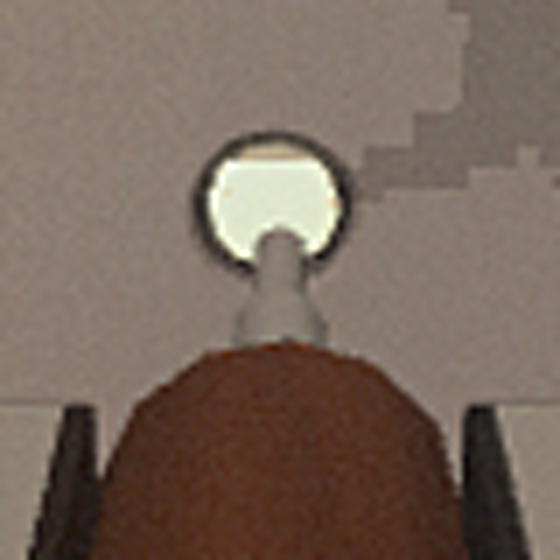

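>>> drive_tool(
  steps=[0, 0, 1, 0, 1, 0, 0, 1.4, 0, 1, 0, 0, 1.7, 0, 1, 0, 0, 1.9, 0, 1, 0, 0, 1.9, 0, 1],
)

```text
time_s: 7.22
tcp_pos: [0.4673, -0.05, 0.1055]
tool_rot: [2.217, 2.223, 0.001]
contact_force: [-0.2, -0.3, 6.7]
gripper_width: 0.0249
```

>>> drive_tool(
  steps=[0, 0, 0.1, 0, 1, 0, 0, 0.2, 0, 1, 0, 0, 0.2, 0, 1],
)

```text
time_s: 7.47
tcp_pos: [0.4676, -0.0501, 0.1048]
tool_rot: [2.216, 2.223, 0.001]
contact_force: [-3.6, -0.3, 16.4]
gripper_width: 0.0246
```

```bash
python3 - <<'E'
from h import *
print(arm.get_obs()['contact_force'])
p=shot('wrist','w9.png')
o=arm.get_obs();print(o['contact_force'],o['tcp_pos'])
cv2.imwrite('pics/c10.png',cv2.resize(p['img'][190:270,245:325,::-1],(560,560),interpolation=cv2.INTER_CUBIC))
E
```

```text
[-3.55409726 -0.32675823 16.40707482]
[-3.29396008  0.41314508 15.2038708 ] [ 0.46760492 -0.05007055  0.10485222]
```

View pics/c10.png

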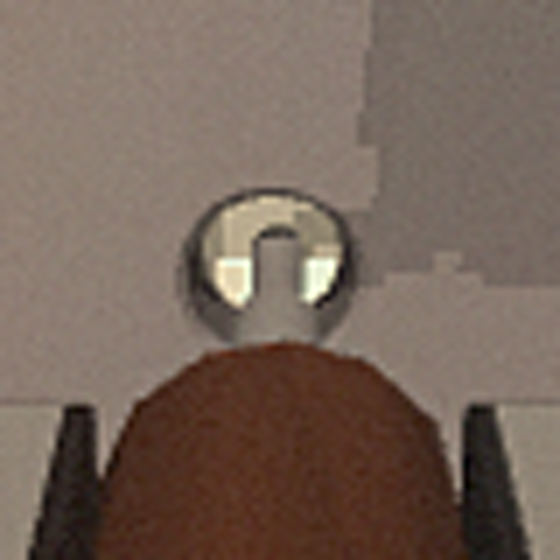

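>>> drive_tool(
  steps=[0, 0, -1, 0, 1, 0, 0, -4, 0, 1, 0, 0, -7.7, 0, 1, 0, 0, -7.7, 0, 1, 0, 0, -7.7, 0, 1],
)

```text
time_s: 7.93
tcp_pos: [0.4683, -0.0501, 0.182]
tool_rot: [2.215, 2.221, 0.004]
contact_force: [-0.2, 0.0, -0.5]
gripper_width: 0.0248
```

```bash
python3 - <<'E'
from h import *
for i in range(2): arm.capture('wrist')
o=arm.get_obs();print(o['tcp_pos'],o['contact_force'])
p=shot('wrist','w10.png')
t=o['tcp_pos'];R=Ro.from_rotvec(o['tool_rot']).as_matrix()
print('pred tip',proj(p,t+R@[0,0,.069]))
cv2.imwrite('pics/c11.png',cv2.resize(p['img'][170:250,245:325,::-1],(560,560),interpolation=cv2.INTER_CUBIC))
rel([.498,-.3525,.18],90)
E
```

```text
[ 0.46617697 -0.04940071  0.17919694] [-0.24857255 -0.19897728 -0.43981529]
pred tip [284.10720029 224.76620277]
shift cm [-30.33   3.14  -0.17] roll 0.147337248385071 yaw0 90.15 tilt [-1.8e-03  7.0e-04 -1.0e+00]
```

View pics/c11.png

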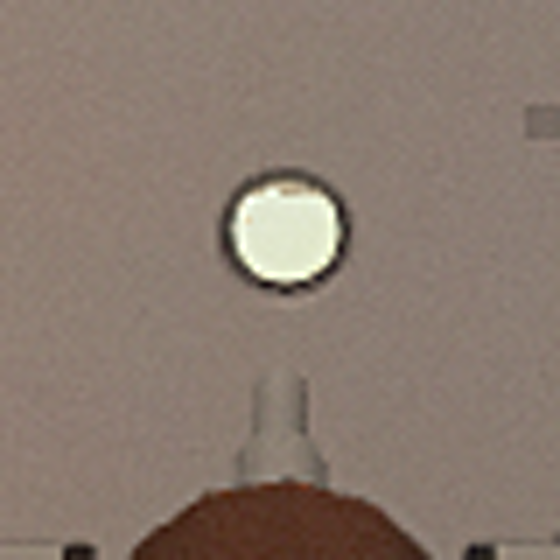

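The picture shows the point bottoming the cap at 16 N, then the cap released again. The probe hasn't slipped in the grip. Next, back to the stand.

>>> drive_tool(
  steps=[-30.3, 3.1, 0, 0, 1, -30.3, 3.1, 0, 0, 1, -30.3, 3.1, 0, 0, 1, -30.3, 3.1, 0, 0, 1, -30.3, 3.1, 0, 0, 1],
)

```text
time_s: 8.5
tcp_pos: [0.4875, -0.258, 0.1778]
tool_rot: [-2.216, -2.222, 0.0]
contact_force: [1.3, 0.5, -0.3]
gripper_width: 0.0246
```

```bash
python3 - <<'E'
from h import *
rel([.498,-.3525,.18],90)
E
```

```text
shift cm [-9.45  1.03 -0.24] roll 0.1613432686463625 yaw0 90.16 tilt [-0.0024  0.0021 -1.    ]
```

>>> drive_tool(
  steps=[-4, 0.5, 0, 0, 1, -8, 0.9, 0, 0, 1, -9.4, 1, 0, 0, 1, -9.4, 1, 0, 0, 1, -9.4, 1, 0, 0, 1],
)

```text
time_s: 8.92
tcp_pos: [0.4976, -0.3505, 0.1775]
tool_rot: [-2.218, -2.219, -0.001]
contact_force: [0.0, 0.7, -1.1]
gripper_width: 0.0246
```

```bash
cat > st.py <<'E'
import sys
from h import *
for i in range(3): arm.capture('wrist')
o=arm.get_obs();print(o['tcp_pos'],o['contact_force'])
p=shot('wrist',sys.argv[1]+'.png')
t=o['tcp_pos'];R=Ro.from_rotvec(o['tool_rot']).as_matrix()
print('pred tip',proj(p,t+R@[0,0,.069]),'hole',proj(p,[.498,-.3525,.07]))
cv2.imwrite('pics/'+sys.argv[1]+'c.png',cv2.resize(p['img'][150:250,235:335,::-1],(600,600),interpolation=cv2.INTER_CUBIC))
rel([.498,-.3525,.079],90)
E
python3 st.py w11
```

```text
[ 0.49834447 -0.34877793  0.17891316] [-0.08178424  0.83747557 -0.85529054]
pred tip [284.12904909 224.76697526] hole [283.85287605 214.48305739]
shift cm [-0.38 -0.05 10.03] roll 0.23707777581540768 yaw0 90.24 tilt [-7.0e-04  1.1e-03 -1.0e+00]
```

View pics/w11c.png

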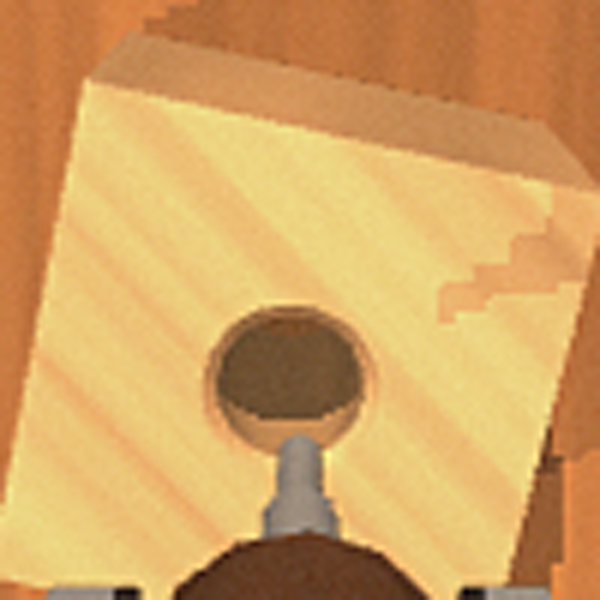

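>>> drive_tool(
  steps=[-0.3, -0.1, 0, 0, 1, -0.3, -0.1, 3, 0, 1, -0.3, -0.1, 6, 0, 1, -0.3, -0.1, 8, 0, 1, -0.3, -0.1, 8, 0, 1],
)

```text
time_s: 9.53
tcp_pos: [0.4953, -0.3507, 0.0952]
tool_rot: [-2.212, -2.219, -0.0]
contact_force: [-0.1, 0.2, -1.8]
gripper_width: 0.0248
```

```bash
python3 st.py w12
```

```text
[ 0.49827761 -0.35394971  0.10088646] [-0.28786599 -0.14485365  0.05149468]
pred tip [284.09541136 224.74787071] hole [283.54093187 242.43406035]
shift cm [ 0.2  -0.07  2.25] roll 0.1690961822026793 yaw0 90.17 tilt [ 0.0023 -0.0023 -1.    ]
```

View pics/w12.png

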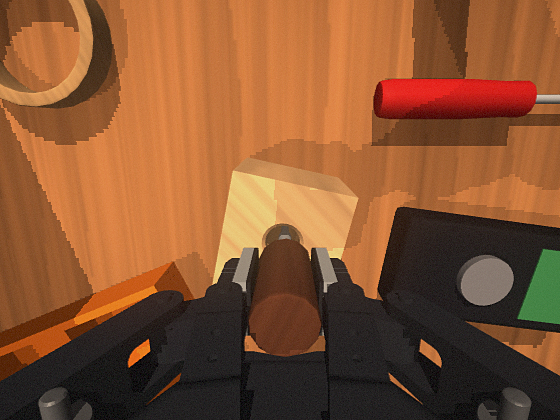

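>>> drive_tool(
  steps=[0.1, -0.1, 1, 0, 1, 0.1, -0.1, 1.7, 0, 1, 0.1, -0.1, 2, 0, 1, 0.1, -0.1, 2, 0, 1, 0.1, -0.1, 2, 0, 1],
)

```text
time_s: 10.15
tcp_pos: [0.4965, -0.3527, 0.0794]
tool_rot: [-2.219, -2.224, -0.0]
contact_force: [-0.6, 0.6, -0.4]
gripper_width: 0.0244
```

```bash
python3 st.py w13
```

```text
[ 0.4966089  -0.3528707   0.07955738] [0.27792247 0.07007531 0.00130033]
pred tip [284.15330465 224.82935712] hole [286.89396666 259.53168758]
shift cm [0.04 0.14 0.06] roll 0.13842384955904663 yaw0 90.14 tilt [ 0. -0. -1.]
```

>>> drive_tool(
  steps=[0, 0, 0.1, 0, 1, 0, 0, 0.1, 0, 3.5, 0, 0, 0.1, 0, 5, 0, 0, 0.1, 0, 8.5, 0, 0, 0.1, 0, 8.5],
)

```text
time_s: 10.77
tcp_pos: [0.4966, -0.3528, 0.0786]
tool_rot: [-2.219, -2.224, 0.0]
contact_force: [0.4, -0.4, -0.5]
gripper_width: 0.0702
```

>>> drive_tool(
  steps=[0, 0, 0, 0, 8.5, 0, 0, 0, 0, 8.5, 0, 0, 0, 0, 8.5],
)

```text
time_s: 11.02
tcp_pos: [0.4966, -0.3528, 0.0785]
tool_rot: [-2.219, -2.224, 0.0]
contact_force: [-0.2, -0.1, -0.3]
gripper_width: 0.0849
```

```bash
python3 st.py w14
```

```text
[ 0.49658522 -0.35276162  0.07855055] [ 0.34042521  0.4917183  -0.35043032]
pred tip [284.13346981 224.76215176] hole [286.93657324 260.45777553]
shift cm [ 0.03  0.14 -0.04] roll 0.14198631094427583 yaw0 90.14 tilt [-0. -0. -1.]
```

View pics/w14.png

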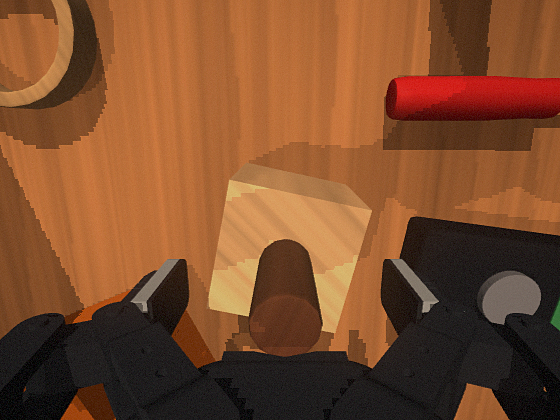

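>>> drive_tool(
  steps=[0, 0, -4, 0, 8.5, 0, 0, -8, 0, 8.5, 0, 0, -12, 0, 8.5, 0, 0, -16, 0, 8.5, 0, 0, -18, 0, 8.5],
)

```text
time_s: 11.63
tcp_pos: [0.4978, -0.3539, 0.2645]
tool_rot: [2.213, 2.219, -0.0]
contact_force: [0.3, -0.9, 0.7]
gripper_width: 0.085
```

```bash
python3 - <<'E'
from h import *
p=shot('top','t5.png')
cv2.imwrite('pics/c12.png',cv2.resize(p['img'][130:300,220:440,::-1],(770,595),interpolation=cv2.INTER_CUBIC))
rel([.575,-.02,.28],90)
E
```

```text
shift cm [33.45  7.73 -1.5 ] roll 0.15290300878430685 yaw0 90.15 tilt [ 0.0089 -0.0092 -0.9999]
```

View pics/c12.png

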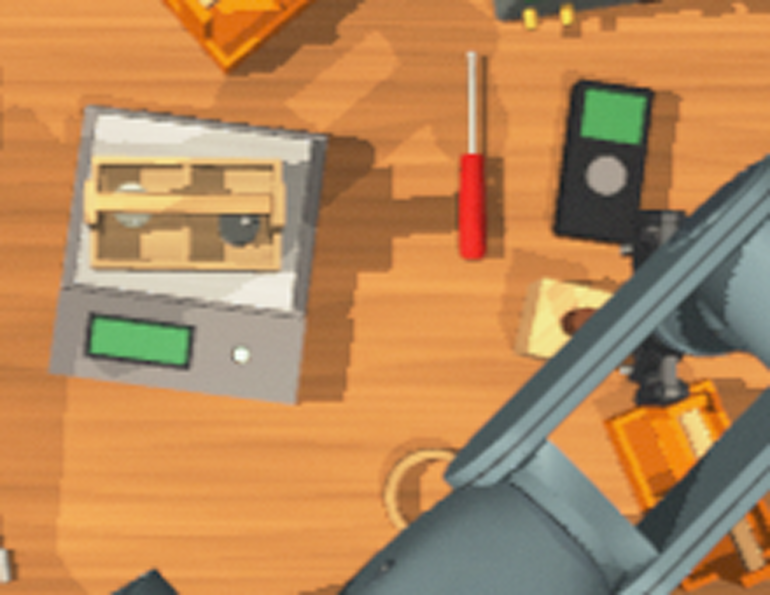

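>>> drive_tool(
  steps=[33.4, 9, -1.5, 0, 8.5, 33.4, 9, -1.5, 0, 8.5, 33.4, 9, -1.5, 0, 8.5, 33.4, 9, -1.5, 0, 8.5, 33.4, 9, -1.5, 0, 8.5],
)

```text
time_s: 12.1
tcp_pos: [0.5502, -0.1499, 0.2674]
tool_rot: [-2.219, -2.223, -0.0]
contact_force: [1.4, -0.7, 0.3]
gripper_width: 0.085
```

```bash
python3 - <<'E'
from h import *
rel([.589,-.02,.28],90)
E
```

```text
shift cm [12.98  3.91 -1.26] roll 0.10511426316242023 yaw0 90.11 tilt [-2.e-04  2.e-04 -1.e+00]
```

>>> drive_tool(
  steps=[4, 1.2, -1.2, 0, 8.5, 8, 2.4, -1.2, 0, 8.5, 11.5, 3.5, -1.2, 0, 8.5, 13, 3.9, -1.2, 0, 8.5, 13, 3.9, -1.2, 0, 8.5],
)

```text
time_s: 12.52
tcp_pos: [0.5893, -0.0173, 0.2792]
tool_rot: [-2.212, -2.229, -0.002]
contact_force: [0.8, -0.4, 0.1]
gripper_width: 0.0852
```

```bash
python3 - <<'E'
from h import *
import pickle
for i in range(3): arm.capture('wrist')
o=arm.get_obs();print(o['tcp_pos'])
p=shot('wrist','w15.png'); pickle.dump(p,open('w15.pkl','wb'))
print(arm.get_obs()['tcp_pos'],proj(p,[.589,.075,.174]),proj(p,[.589,-.077,.174]))
E
```

```text
[ 0.58864645 -0.02205202  0.2791655 ]
[ 0.5886138  -0.02262923  0.27923637] [284.97659807  79.71688825] [284.54456751 274.44292619]
```

View pics/w15.png

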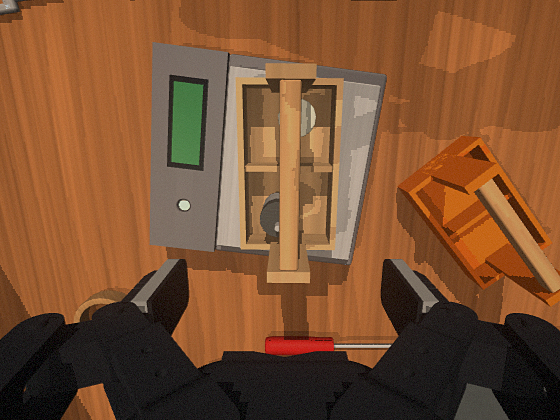

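```bash
python3 - <<'E'
from h import *
import pickle
p=pickle.load(open('w15.pkl','rb'))
cv2.imwrite('pics/c13.png',cv2.resize(p['img'][55:290,225:355,::-1],(390,705)[:2],interpolation=cv2.INTER_CUBIC)[:600])
a=ray(p,290,81,.174);b=ray(p,288.3,268,.174);print(a,b,np.linalg.norm(a-b),(a+b)/2,np.degrees(np.arctan2((a-b)[0],(a-b)[1])))
print('motor',ray(p,273,217,.116))
rel([(a+b)[0]/2,(a+b)[1]/2-.015,.19],90)
E
```

```text
[0.59259199 0.07415002 0.174     ] [ 0.59210838 -0.07114117  0.174     ] 0.14529199734278508 [0.59235018 0.00150442 0.174     ] 0.19071167816673262
motor [ 0.57761813 -0.04388192  0.116     ]
shift cm [0.92 0.38 8.92] roll 0.0954592036135864 yaw0 90.1 tilt [-7.e-04 -5.e-04 -1.e+00]
```

View pics/c13.png

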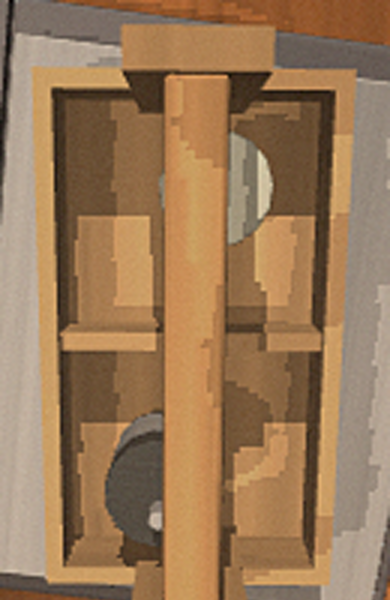

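>>> drive_tool(
  steps=[0.9, 0.35, 3, 0, 8.5, 0.9, 0.35, 6, 0, 8.5, 0.9, 0.35, 8, 0, 8.5, 0.9, 0.35, 8, 0, 8.5, 0.9, 0.35, 8, 0, 8.5],
)

```text
time_s: 13.13
tcp_pos: [0.5916, -0.0139, 0.1988]
tool_rot: [-2.219, -2.22, 0.003]
contact_force: [-0.1, -0.0, 0.4]
gripper_width: 0.0849
```

```bash
python3 - <<'E'
from h import *
for i in range(3): arm.capture('wrist')
p=shot('wrist','w16.png')
print(proj(p,[.592,.074,.174]),proj(p,[.592,-.0135,.174]))
rel([.592,-.0135,.148],90)
E
```

```text
[280.83782438  79.60781544] [281.21422282 246.79673635]
shift cm [-0.01 -0.17  5.36] roll 0.09742252869185108 yaw0 90.1 tilt [ 3.5e-03 -8.0e-04 -1.0e+00]
```

View pics/w16.png

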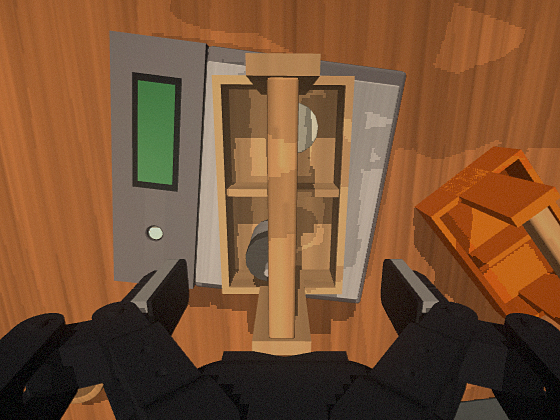

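>>> drive_tool(
  steps=[0, -0.1, 2, 0, 8.5, 0, -0.1, 4, 0, 8.5, 0, -0.1, 5.2, 0, 8.5, 0, -0.1, 5.2, 0, 8.5, 0, -0.1, 5.2, 0, 8.5],
)

```text
time_s: 13.75
tcp_pos: [0.5917, -0.0127, 0.1483]
tool_rot: [2.218, 2.224, 0.0]
contact_force: [0.1, 0.4, -0.5]
gripper_width: 0.0853
```

```bash
python3 - <<'E'
from h import *
for i in range(3): arm.capture('wrist')
p=shot('wrist','w17.png')
print(proj(p,[.592,.074,.174]),proj(p,[.592,-.0135,.174]))
rel([.592,-.0135,.148],90); print(arm.get_obs()['contact_force'])
E
```

```text
[283.10274524  61.72480328] [282.98139267 296.04703977]
shift cm [-0.07 -0.04  0.12] roll 0.14296950942028275 yaw0 90.14 tilt [ 2.9e-03 -6.0e-04 -1.0e+00]
[0.26847357 0.23627398 0.36548336]
```

View pics/w17.png

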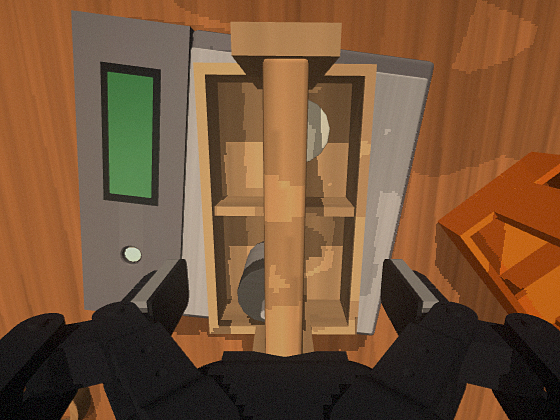

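>>> drive_tool(
  steps=[0, 0.05, 0.1, 0, 0.5, 0, 0.05, 0.1, 0, 0.5, 0, 0.05, 0.1, 0, 0.5, 0, 0.05, 0.1, 0, 0.5, 0, 0.05, 0.1, 0, 0.5],
)

```text
time_s: 14.37
tcp_pos: [0.5919, -0.0126, 0.1466]
tool_rot: [-2.219, -2.224, 0.0]
contact_force: [-0.4, 0.8, 0.0]
gripper_width: 0.0248
```

>>> drive_tool(
  steps=[0, 0, 0, 0, 0.5, 0, 0, 0, 0, 0.5, 0, 0, 0, 0, 0.5, 0, 0, 0, 0, 0.5, 0, 0, 0, 0, 0.5],
)

```text
time_s: 14.78
tcp_pos: [0.5921, -0.0126, 0.1467]
tool_rot: [2.218, 2.224, 0.001]
contact_force: [2.0, -0.7, 1.1]
gripper_width: 0.0148
```

>>> drive_tool(
  steps=[0, 0, -0.3, 0, 0.5, 0, 0, -0.6, 0, 0.5, 0, 0, -0.9, 0, 0.5, 0, 0, -1.2, 0, 0.5, 0, 0, -1.2, 0, 0.5],
)

```text
time_s: 15.2
tcp_pos: [0.592, -0.0126, 0.159]
tool_rot: [2.218, 2.224, 0.0]
contact_force: [0.6, -1.1, -5.7]
gripper_width: 0.0146
```

```bash
python3 - <<'E'
from h import *
for i in range(2): arm.capture('wrist')
p=shot('wrist','w18.png'); q=shot('scene','s18.png')
o=arm.get_obs(); print(o['contact_force'],o['ft_torque'],o['tcp_pos'])
cv2.imwrite('pics/c18.png',cv2.resize(q['img'][180:310,220:360,::-1],(640,594),interpolation=cv2.INTER_CUBIC))
E
```

```text
[ 0.26157642  0.38722267 -6.07751426] [ 0.02572738 -0.04104717  0.00731238] [ 0.59168222 -0.01253756  0.1583637 ]
```

View pics/c18.png

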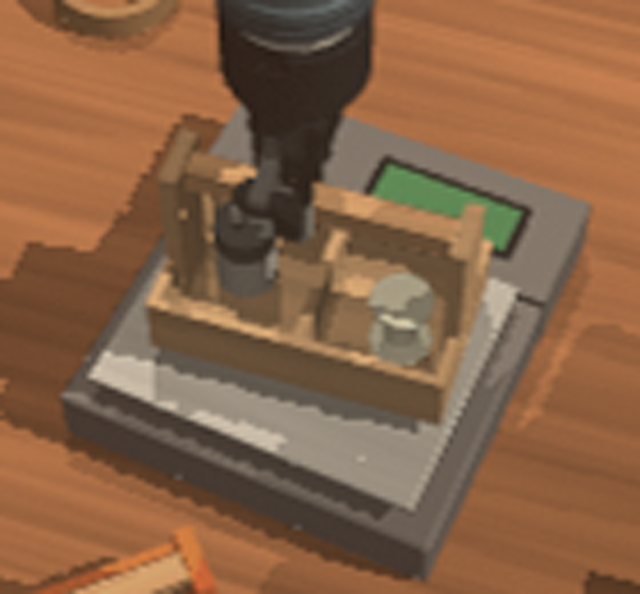

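View pics/w18.png

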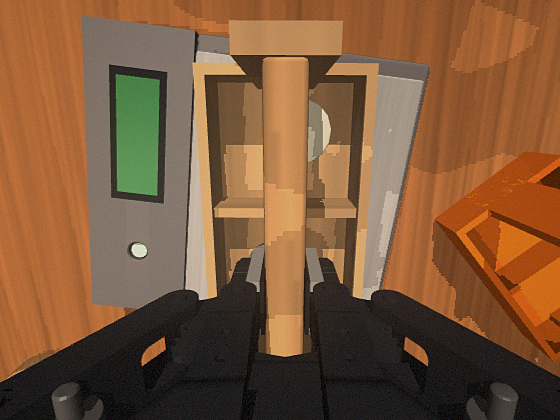

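>>> drive_tool(
  steps=[0, 0, -0.8, 0, 0.5, 0, 0, -2, 0, 0.5, 0, 0, -3.2, 0, 0.5, 0, 0, -4.2, 0, 0.5, 0, 0, -5, 0, 0.5],
)

```text
time_s: 15.82
tcp_pos: [0.5922, -0.0127, 0.2101]
tool_rot: [2.218, 2.223, 0.001]
contact_force: [0.6, -0.2, -6.4]
gripper_width: 0.0151
```

>>> drive_tool(
  steps=[0, 0, -0.8, 0, 0.5, 0, 0, -1.6, 0, 0.5, 0, 0, -2.2, 0, 0.5, 0, 0, -2.7, 0, 0.5, 0, 0, -2.8, 0, 0.5],
)

```text
time_s: 16.23
tcp_pos: [0.5923, -0.0126, 0.2376]
tool_rot: [2.218, 2.223, 0.001]
contact_force: [0.8, -0.1, -5.8]
gripper_width: 0.0152
```

>>> drive_tool(
  steps=[0, 0, 0, 0, 0.5, 0, 0, 0, 0, 0.5, 0, 0, 0, 0, 0.5, 0, 0, 0, 0, 0.5, 0, 0, 0, 0, 0.5],
)

```text
time_s: 16.65
tcp_pos: [0.5917, -0.0125, 0.2361]
tool_rot: [-2.218, -2.224, 0.001]
contact_force: [-0.8, -0.3, -5.7]
gripper_width: 0.0153
```

```bash
python3 - <<'E'
from h import *
p=shot('wrist','w19.png'); q=shot('scene','s19.png'); t=shot('top','t19.png')
for i in range(6):
    arm.capture('wrist'); o=arm.get_obs(); print(o['time_s'],np.round(o['contact_force'],1),np.round(o['ft_torque'],3),o['tcp_pos'],o['gripper_width'],abs(o['qd']).max())
a=cv2.resize(q['img'][150:310,130:360,::-1],(790,550),interpolation=cv2.INTER_CUBIC)
cv2.imwrite('pics/c19.png',a)
E
```

```text
16.85 [-0.5  0.1 -5.5] [ 0.021 -0.001 -0.009] [ 0.59186186 -0.01255859  0.23646145] 0.014720476057760865 0.002996048962180838
16.9 [-0.7 -0.7 -5.1] [ 0.006 -0.039 -0.051] [ 0.59186811 -0.01259975  0.23651816] 0.014999686316616299 0.0017217171882582363
16.95 [ 0.1 -0.5 -5.9] [ 0.065 -0.029 -0.006] [ 0.59186765 -0.01257665  0.23654629] 0.014995292651870808 0.002532872247881943
17.0 [-0.2 -0.2 -5.7] [-0.002 -0.03  -0.006] [ 0.59190972 -0.01258358  0.23658758] 0.014924981728471762 0.0031197650127334177
17.05 [-0.2 -0.2 -5.6] [ 0.024 -0.006 -0.011] [ 0.59187661 -0.01258042  0.23659623] 0.015110898298292347 0.001856612896263657
17.1 [-0.8  0.1 -4.6] [ 0.019 -0.001 -0.008] [ 0.59190892 -0.01255108  0.23659782] 0.014991792629931524 0.003018721010733816
```

View pics/c19.png

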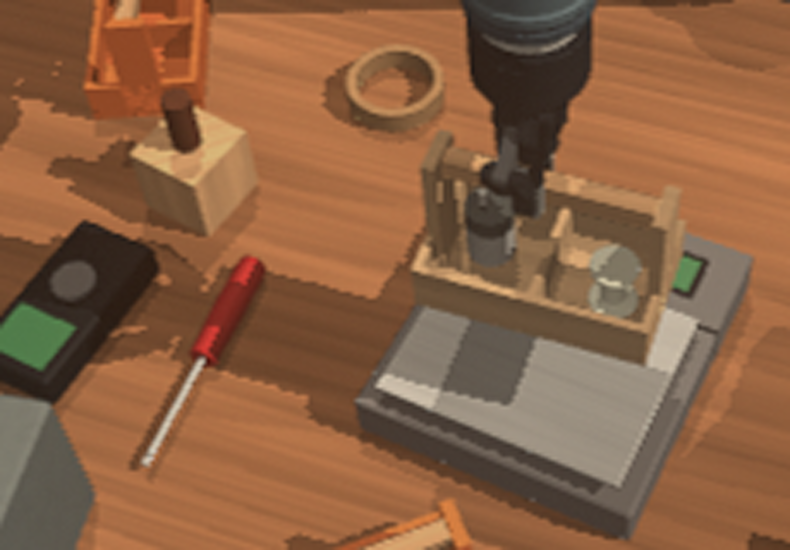

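View pics/w19.png

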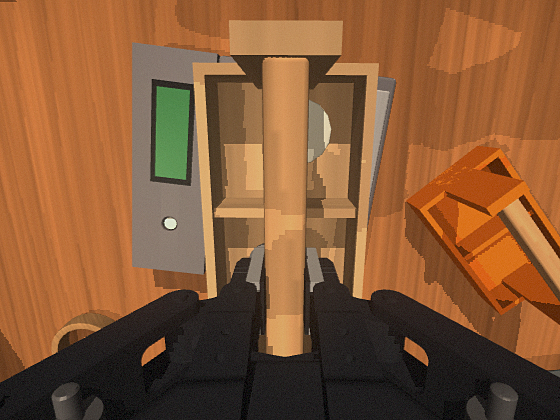

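View pics/t19.png

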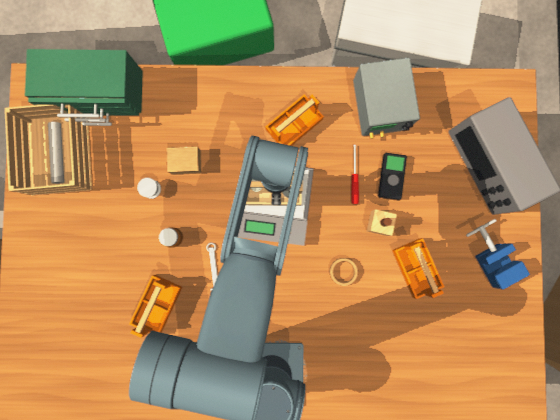

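The caddy hangs level about 9 cm up with both parts in it. The probe stands in its stand and the button is released, so I'm handing in.

```bash
python3 -c "
from h import *
print(arm.close_job())"
```

```text
the job is handed in; nothing more can be done
None
```

The job is done and handed in at about 17 s. The hand-in reports no verdict, so the results below are from my own checks.

- **Zero button:** I pressed it with the probe's point until it bottomed, at about 16 N. The picture showed the cap down under the point, and a later one showed it released. The caddy was still on the platter.
- **Probe:** It is back in its stand. The pictures show it upright and seated, with the fingers fully open and clear of it.
- **Caddy:** I took it by the bar about 14 mm towards the motor side and lifted it about 9 cm clear of the platter.
    - The tool had risen from 0.147 to 0.237 m, with a load of about 6 N.
    - The grip held at 15 mm, and the tool was steady to about 0.1 mm.
    - The bar and box look the same in the wrist view as just after pick-up, so I saw no tilt. Both parts were in place in the last scene picture.
- **Bystanders:** They look unmoved in the last top view, though I didn't measure them.

**Disagreements:** The fixed cameras and the wrist camera differed by 2–4 mm on the probe, button and bar. I used the wrist values, and the grasps and the fit in the stand bore them out.

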